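Bar the parcel bay and drop in its locking pin

ROBOT

A 7-joint arm with a two-finger parallel gripper is mounted at the origin on the work surface. World frame = base frame: x ahead of the robot, y to its left, z up, the work surface at z = 0. Lengths are in mm, angles in rad, forces in N, time in s.
With the tool pointing down it reaches from about 425 to 875 mm from the base axis. Payload 9.9 kg.
Tool frame: the origin (TCP) lies on the centre line of the jaws, within the pads' length; the fingertips stand ahead of it and the grasp point (between the pads) lies 3 mm ahead of it (env.tip_reach is the z of the fingertips in the tool frame, in mm); z points along the fingers, y is the line along which they close (so a half turn about z gives the same grasp; the last joint's range is limited). The gripper opens to 85 mm and grips with 20 to 120 N. Pads are 22 mm wide; open, the fingers measure 114 mm over their backs; the gripper's body (76 mm by 85 mm) begins 54 mm behind the grasp point. The pads swing forward as they close: fully open they stand 13 mm farther back than shut.
Start: joints at [1.026, 0.576, 0.025, 1.437, -0.015, 1.129, -0.057], TCP at [300.154, -604.597, 253.289] pointing down, gripper open.
Joint ranges: [-2.76, 2.76], [-0.34, 2.15], [-1.52, 1.57], [0.19, 2.46], [-1.09, 4.23], [0.17, 1.99], [-2.82, 2.82]. Speed limits (rad/s): [2.22, 2.22, 3.01, 3.01, 3.14, 3.14, 3.14].

INTERFACE

Orientations are given as a unit quaternion [w, x, y, z].
In Python, from bench import observe, get_image, env, find_in, masks_of, pinpoint gives the robot as it stands.
- The arm moves only by the tool jog_arm, never from a script. Its argument "plan" is a list of rows, each a list of 3 entries, a list of its own where there are three numbers: the shift along the tool's x, y, z in m, then the turn about the tool's z in degrees, then the finger opening in m, from 0 to 0.0854. A call has 1 to 20 rows; each row is the pose to reach, as a shift and turn from the pose commanded when the call began, along the tool's axes at that moment; what a row does not reach only later rows make up. A row lasts 1/12 s, in which the tool goes at most 41.7 mm and 7.16 degrees, less where a joint would pass 70% of its speed; a pose out of reach is approached as far as the arm can. A call with a gripper value outside its range is refused whole. The fingers move at their own pace and stop on an object; "newtons" is the grip in N (left out, the last holds). Time passes only in rows, so rows that repeat a pose let the fingers close. It gives the time, the measured TCP pose, the force, the opening and the grip force at its end, in the units of the state.
- observe(): the state, without advancing time (a new reading comes with each control period).
- get_image(name): name is "scene" or "top" or "wrist"; returns a dict with "img" (384x512x3 uint8, red, green, blue), "fx", "fy", "cx", "cy" (pixels), "k1" (the pictures are not rectified: a ray, as slopes to the right and down, at radius r is drawn at 1 + k1 r^2 times it, then the intrinsics apply), "T" (4x4, takes a point from camera to world coordinates). Camera axes: x right, y up, looking along -z (the intrinsics and any distortion apply to the point x, -y, -z); pixel columns grow to the right and rows downward; lengths in mm; the calibration is good to about 2 mm. A picture is of the moment at which its call begins. There is no depth.
- env.finish_job(): hands the job in; it is judged then, once.
Trained networks look in a picture, given as the dict that the camera call returned (one of the last four; its "shot" number tells which), for a name from the list of things; names that differ only in an ending like _2 or _b are one class to them, and where a whole thing is asked for, a point or a joint stands for the part that bears it (a point fixed in the world has none). Each returns a list of dicts, best first, with "confidence" (0 to 1); they miss things now and then, are a little off and sometimes report something else, mostly with a low value. They report only what shows in the picture. A call takes as long as a camera call. They do not tell look-alikes from the thing itself.
- find_in(picture, name): "rect" ([left, top, width, height] in pixels, round what is visible of it).
- masks_of(picture, name): "mask" (384x512 bool, what is visible of it) and "rect" ([left, top, width, height] in pixels, round what is visible of it).
- pinpoint(picture, name): "centre" ([column, row] in pixels: a listed point, or the origin of a listed thing).
The state is a dict: "t": time; "joint_positions": joint angles; "joint_vel": joint speeds; "joint_efforts": joint torques, N m; "position": TCP position; "eef_rot": TCP orientation; "contact_force": force on the tool from outside, world axes, zero at the start; "ft_torque": the same for the moment, N m; "gripper_width": finger opening in mm; "gripper_force": force on a finger pad.
Only numpy, scipy, OpenCV 4.12 (cv2) and the standard library are available. Lean on these libraries where they do the work, as an engineer would, in place of code of your own. Each camera call takes 0.05 s, during which the arm holds its last target. There are 200 camera calls.

TASK

Lock the parcel bay: swing its retaining bar fully shut, so that the eye at the bar's end stands between the two jaws of the keeper, then drop the long collared pin from the wooden rack down through all three holes until its collar lies on the upper jaw. Let go and leave the pin standing upright there; the short collared pin and the plain rod beside it are not the ones.

Things in the scene. Friction and masses are not known exactly. Their poses are not given: they have to be found in the camera images.
- pin: Long steel pin upright in a wooden rack (47 high, sockets 35 deep, 80 apart in a row); the others there are a short collared pin and a ball-topped rod with no collar. From its origin, the tip's centre, z up: round shaft 14 thick, 95 long; collar 56 across, 6 thick; round grip 22 thick, 45 tall (mm). At the start the tip is 12 mm above the table and x lies along the row. About 0.25 kg.
- bar (a joint): Flat retaining bar, top 80 mm above the table. 0 rad: shut, at its stop, eye between the jaws; grows to 1.2 as the free end swings out to the robot (it shuts anticlockwise from above). Stays where left, friction 0.2 N m. Upright hinge at x 0, y +300 mm in keeper's axes; 300 mm from it, at the free end, a 56 mm square eye, 10 mm thick, with a 36 mm hole.
- bar_handle (a point): Black upright round knob on top of the bar, 22 mm thick, from 80 to 135 mm above the table, 170 mm from the hinge. This point is on its axis, 111 mm above the table, at the height to grip (from above; it can also be pushed). It turns with the bar.
- keeper (a point): Centre of the upper jaw's hole, on its top face, 110 mm above the table. Keeper: grey-painted steel fork, two level plates 70 mm square, 8 thick, 34 mm holes, tops at 48 and 110 mm, joined at the back (x +35 to +45). Axes: x into the bay, away from the robot; y along its front to the hinge; z up. Parcels up to 135 mm high stand 100 mm or more behind the front line.
Things that resemble listed ones, but are neither listed nor needed, are in the scene too. What is shaped like the pin but purple is not meant.

How it is judged (in metres and radians):
On the way, in this order (a step that is already met when the one before it is completed fails the run):
1. the retaining bar is swung shut, before the pin is in (value of joint bar below 0.08 rad and (horizontal distance between pin and keeper above 0.03 m or z of pin in the frame of keeper above -0.01 m)), for 0.2 s.
2. the long pin is through the upper jaw, the bar's eye and the lower jaw (value of joint bar below 0.085 rad and horizontal distance between pin and keeper below 0.017 m and z of pin in the frame of keeper below -0.075 m), for 0.2 s.
At the end, for the whole second after the job is handed in: The bar is shut (within 0.085 rad), and the long pin stands at rest through the upper jaw, the bar's eye and the lower jaw: its tip within 17 mm of the keeper hole's axis and at least 87 mm below the upper jaw's top face (collar down on the jaw, within 8 mm), upright within 10 degrees (value of joint bar below 0.085 rad and horizontal distance between pin and keeper below 0.017 m and z of pin in the frame of keeper below -0.087 m and angle between pin's own z axis and vertical below 0.17 rad and linear speed of pin below 0.02 m/s); the robot touches nothing.
It also fails if it takes over 53 s, if anything falls off the work surface, if the arm or the gripper's body presses on something with over 40 N, if the wrist force passes 120 N, or if a joint passes its speed limit or range.

## Working session

There is one attempt and no reset: what is moved stays moved. The work goes in short steps, Python scripts to look and compute and a tool call to move; the robot and the scene stay as the last step left them, time stands still between calls to the robot, and variables do not carry over. Pictures are saved under pics/ and viewed, at most 10 in all, crops included, and the job is handed in when it is done.

Besides the shell and the picture viewer there is one more tool, called as name([rows], argument=value, ...), one row to a line, values as JSON. jog_arm: Moves the arm, as the interface text tells. Its arguments: {"type":"object","properties":{"plan":{"type":"array","items":{"type":"array"}},"newtons":{"type":"number"}},"required":["plan"]}

```bash
mkdir -p pics; cat > h.py <<'E'
import numpy as np, cv2
from bench import observe, get_image, env, find_in, masks_of, pinpoint
def ray(p,uv):
    K=np.array([[p['fx'],0,p['cx']],[0,p['fy'],p['cy']],[0,0,1]],float)
    d=np.array([p['k1'],0,0,0,0.])
    x,y=cv2.undistortPoints(np.array([[uv]],float),K,d)[0,0]
    T=np.array(p['T']); return T[:3,3],T[:3,:3]@np.array([x,-y,-1])
def at_z(p,uv,z):
    o,d=ray(p,uv); return o+d*(z-o[2])/d[2]
def proj(p,X):
    T=np.array(p['T']); c=T[:3,:3].T@(np.array(X,float)-T[:3,3])
    x,y=c[0]/-c[2],-c[1]/-c[2]; s=1+p['k1']*(x*x+y*y)
    return np.array([p['fx']*x*s+p['cx'],p['fy']*y*s+p['cy']])
def tri(rs):
    A=0;b=0
    for o,d in rs:
        d=d/np.linalg.norm(d);M=np.eye(3)-np.outer(d,d);A=A+M;b=b+M@o
    return np.linalg.solve(A,b)
def save(p,n,crop=None,s=1):
    i=p['img'][:,:,::-1]
    if crop: l,t,w,h=crop; i=i[t:t+h,l:l+w]
    cv2.imwrite('pics/'+n,cv2.resize(i,None,fx=s,fy=s,interpolation=cv2.INTER_CUBIC))
E
python3 - <<'E'
from h import *
ps={n:get_image(n) for n in('scene','top')}
for n,p in ps.items():
    print(n,np.round(p['T'],2).tolist(),p['shot'])
    for k in('pin','bar_handle','keeper'):
        print(k,[(np.round(d['centre'],1).tolist(),round(d['confidence'],2)) for d in pinpoint(p,k)][:5])
both=np.hstack([ps['scene']['img'],ps['top']['img']])
cv2.imwrite('pics/a.png',ps['scene']['img'][:,:,::-1]); cv2.imwrite('pics/b.png',ps['top']['img'][:,:,::-1])
print(observe(),env.tip_reach)
E
```

```text
scene [[0.82, -0.47, 0.31, 1002.92], [0.57, 0.7, -0.44, -623.82], [-0.0, 0.54, 0.84, 1277.81], [0.0, 0.0, 0.0, 1.0]] 1
pin [([198.5, 258.3], 0.86), ([239.1, 294.3], 0.83), ([217.3, 334.0], 0.73), ([191.8, 299.0], 0.72)]
bar_handle [([265.0, 147.6], 0.81)]
keeper [([262.1, 203.6], 0.93)]
top [[0.03, 1.0, -0.09, 465.22], [-1.0, 0.03, 0.04, 5.58], [0.04, 0.09, 1.0, 931.83], [0.0, 0.0, 0.0, 1.0]] 2
pin [([320.3, 209.3], 0.97), ([329.9, 149.0], 0.95), ([362.6, 193.3], 0.61), ([371.8, 150.7], 0.61)]
bar_handle [([180.3, 205.1], 0.93)]
keeper [([253.6, 167.5], 0.8)]
{'t': 0.4, 'joint_positions': array([ 1.02620356,  0.5758271 ,  0.02488776,  1.43719937, -0.01502261,
        1.12899124, -0.05651324]), 'joint_vel': array([-0.00064783, -0.00084225,  0.00126689, -0.00148721, -0.00161802,
        0.00051444, -0.00156001]), 'joint_efforts': array([-3.12808697e-03, -7.64681268e+01,  2.24462159e+00, -2.85934120e+01,
        1.49264897e-02,  5.22149479e-03,  4.38193933e-05]), 'position': array([ 300.1386172 , -604.54914328,  253.16792775]), 'eef_rot': array([-1.19039654e-04,  9.73577751e-01,  2.28355748e-01, -2.08351488e-05]), 'contact_force': array([0.83833381, 0.45698645, 0.33537661]), 'ft_torque': array([ 0.00163675, -0.09693173, -0.0462237 ]), 'gripper_force': 0.0, 'gripper_width': 85.67752792464526} 22.0
```

View pics/a.png

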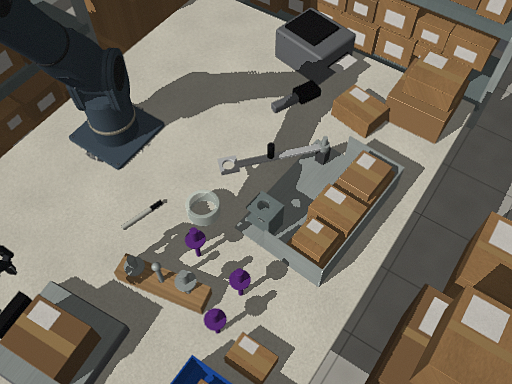

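View pics/b.png

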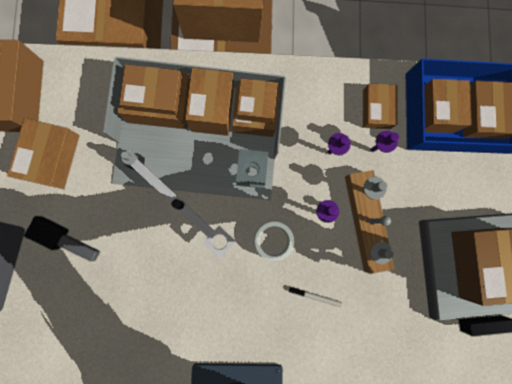

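Scene view: the rack spans (120,260)–(210,305), with grey collared pins at (133,265) and (185,280) and a ball rod at (157,270). There are purple decoys at (195,240), (239,280) and (215,320). In the top view the grey candidates are at (375,187) and (382,252), the ball is at (387,220), the keeper at (252,168), the bar knob at (178,204) and the eye at (218,243).

```bash
python3 - <<'E'
from h import *
ps={n:get_image(n) for n in('scene','top')}
a=cv2.resize(ps['scene']['img'][235:325,105:225],None,fx=4,fy=4,interpolation=2)
b=cv2.resize(ps['top']['img'][160:280,335:415],None,fx=3,fy=3,interpolation=2)
o=np.zeros((360,720,3),np.uint8);o[:,:480]=a;o[:,480:]=b
cv2.imwrite('pics/c.png',o[:,:,::-1])
# hypothesis: candidate points on the top
P=ps['top'];S=ps['scene']
for uv in((375,187),(382,252)):
  for z in (113,158,70,110): X=at_z(P,uv,z);print(uv,z,X.round(),proj(S,X).round(1))
s=S; k=[pinpoint(q,'keeper')[0]['centre'] for q in(S,P)]
K=tri([ray(S,k[0]),ray(P,k[1])]);print('keeper',K.round(1),at_z(S,k[0],110).round(1),at_z(P,k[1],110).round(1))
k=[pinpoint(q,'bar_handle')[0]['centre'] for q in(S,P)]
print('knob',tri([ray(S,k[0]),ray(P,k[1])]).round(1),at_z(S,k[0],111).round(1),at_z(P,k[1],111).round(1))
print('hinge',at_z(P,(131,158),90).round(),'eye',at_z(P,(218,243),80).round(),at_z(S,(228,164),80).round())
E
```

```text
(375, 187) 113 [ 568. -316.  113.] [185.7 279.5]
(375, 187) 158 [ 562. -298.  158.] [186.1 265.5]
(375, 187) 70 [ 573. -333.   70.] [185.3 292.3]
(375, 187) 110 [ 568. -317.  110.] [185.6 280.4]
(382, 252) 113 [ 414. -332.  113.] [135.7 253.1]
(382, 252) 158 [ 417. -313.  158.] [137.7 240.4]
(382, 252) 70 [ 411. -350.   70.] [133.9 264.7]
(382, 252) 110 [ 414. -333.  110.] [135.6 253.9]
keeper [603.7 -20.9 105.9] [606.5 -21.5 110. ] [601.5 -22.2 110. ]
knob [513.2 144.7 131.4] [504.1 157.8 111. ] [514.9 148.7 111. ]
hinge [622. 272.  90.] eye [424.  56.  80.] [427.  54.  80.]
```

View pics/c.png

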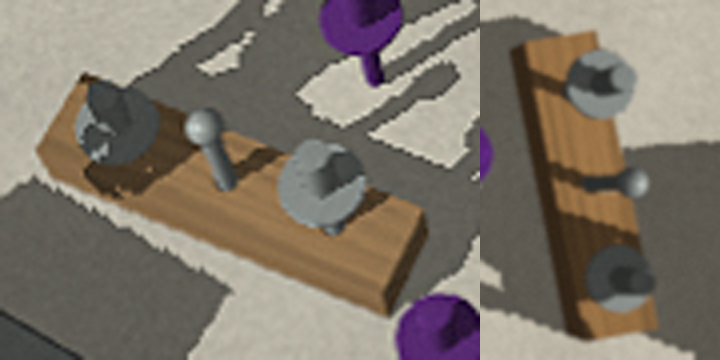

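Candidates in the top view: grey collared pins at (375,187) and (382,252), the ball rod at (387,220), and purple pins at (327,211), (339,144) and (386,141). The crop and triangulation put the far collar (375,187) at z≈113 and the near one at only about 68. So the long pin is the far one, at about (568,-316). I'll close the bar first.

jog_arm([
  [[0.512, -0.583, 0], -35, 0.0854],
  [[0.512, -0.583, 0], -35, 0.0854],
  [[0.512, -0.583, 0], -35, 0.0854],
  [[0.512, -0.583, 0], -35, 0.0854],
  [[0.512, -0.583, 0], -35, 0.0854],
  [[0.512, -0.583, 0], -35, 0.0854],
  [[0.512, -0.583, 0], -35, 0.0854],
  [[0.512, -0.583, 0], -35, 0.0854],
  [[0.512, -0.583, 0], -35, 0.0854],
  [[0.512, -0.583, 0], -35, 0.0854],
  [[0.512, -0.583, 0], -35, 0.0854],
  [[0.512, -0.583, 0], -35, 0.0854],
  [[0.512, -0.583, 0], -35, 0.0854],
  [[0.512, -0.583, 0], -35, 0.0854],
  [[0.512, -0.583, 0], -35, 0.0854],
  [[0.512, -0.583, 0], -35, 0.0854],
  [[0.512, -0.583, 0], -35, 0.0854],
  [[0.512, -0.583, 0], -35, 0.0854],
  [[0.512, -0.583, 0], -35, 0.0854],
  [[0.512, -0.583, 0], -35, 0.0854],
])

```text
t: 2.37
position: [500.1, 152.2, 253.6]
eef_rot: [-0.001, 0.858, 0.514, 0.002]
contact_force: [-0.9, 0.2, 0.0]
gripper_width: 85.0
gripper_force: 0.0
```

```bash
cat >> h.py <<'E'
def axes():
    from scipy.spatial.transform import Rotation as R
    s=observe();q=s['eef_rot'];return s,R.from_quat([q[1],q[2],q[3],q[0]]).as_matrix()
def shift(t):
    s,M=axes();return (M.T@(np.array(t)-s['position'])).round(1),np.degrees(np.arctan2(M[1,0],M[0,0])).round(1)
E
python3 - <<'E'
from h import *
p=get_image('wrist');t=get_image('top');s=get_image('scene')
save(p,'d.png')
for n,q in(('w',p),('t',t),('s',s)):
    for d in pinpoint(q,'bar_handle')[:2]: print(n,np.round(d['centre'],1),round(d['confidence'],2),at_z(q,d['centre'],111).round(1))
    for d in masks_of(q,'bar_handle')[:1]:print(d['rect'],d['confidence'])
print(observe()['position'],np.round(p['T'],2).tolist())
E
```

```text
w [274.4 176.2] 0.63 [515.  150.6 111. ]
[213.6, 4.5, 111.2, 312.4] 0.63
t [180.7 203.5] 0.58 [514.6 144.1 111. ]
[179.4, 198.4, 57.3, 59.7] 0.95
s [271.6 147. ] 0.96 [511.7 159.8 111. ]
[217.0, 136.0, 110.5, 40.8] 0.77
[499.5501134  144.19493385 253.46146318] [[0.88, 0.45, 0.14, 535.75], [-0.47, 0.84, 0.26, 219.17], [-0.0, -0.3, 0.96, 374.33], [0.0, 0.0, 0.0, 1.0]]
```

View pics/d.png

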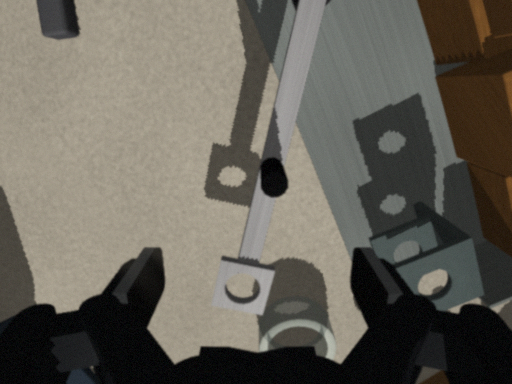

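The wrist view shows the knob at (273,177), the eye hole at (243,286) and the upper jaw hole at (434,280). The fingers straddle the bottom of the picture.

```bash
python3 - <<'E'
from h import *
p=get_image('wrist')
for d in pinpoint(p,'keeper')[:2]: print('keeper',np.round(d['centre'],1),d['confidence'],at_z(p,d['centre'],110).round(1))
print('hole px',at_z(p,(434,281),110).round(1),'knob top',at_z(p,(273,167),135).round(1),'knob mid',at_z(p,(273,177),111).round(1),'eye',at_z(p,(242,285),77).round(1))
print(shift([513,151,114]),shift([513,151,175]))
E
```

```text
keeper [433.  276.1] 0.67 [602.3 -19.4 110. ]
hole px [601.5 -25.3 110. ] knob top [518.7 155.1 135. ] knob mid [513.  141.8 111. ] eye [425.8  43.5  77. ]
(array([ 12. ,   8.7, 139.5]), np.float64(61.3)) (array([12. ,  8.7, 78.5]), np.float64(61.3))
```

jog_arm([
  [[0.012, 0.011, 0.04], 0, 0.0854],
  [[0.012, 0.011, 0.08], 0, 0.0854],
  [[0.012, 0.011, 0.11], 0, 0.0854],
  [[0.012, 0.011, 0.139], 0, 0.0854],
  [[0.012, 0.011, 0.139], 0, 0.0],
  [[0.012, 0.011, 0.139], 0, 0.0],
  [[0.012, 0.011, 0.139], 0, 0.0],
  [[0.012, 0.011, 0.139], 0, 0.0],
  [[0.012, 0.011, 0.139], 0, 0.0],
  [[0.012, 0.011, 0.139], 0, 0.0],
  [[0.012, 0.011, 0.139], 0, 0.0],
  [[0.012, 0.011, 0.139], 0, 0.0],
], newtons=20)

```text
t: 3.92
position: [515.8, 150.8, 116.0]
eef_rot: [0.0, 0.86, 0.51, 0.001]
contact_force: [-1.6, -1.5, 8.3]
gripper_width: 21.0
gripper_force: 22.2
```

```bash
python3 - <<'E'
from h import *
s,M=axes();K=np.array([602.5,-22]);k=s['position'][:2]
from scipy.optimize import fsolve
d=fsolve(lambda d:np.linalg.norm(K+300*np.array([np.sin(d[0]),np.cos(d[0])])-k)-170,[.09])[0]
H=K+300*np.array([np.sin(d),np.cos(d)])
a0=np.arctan2(*(k-H)[::-1]);a1=-np.pi/2-d
print(d,H,np.degrees([a0,a1]))
for a in np.linspace(a0,a1+.02,17)[1:]:
    X=H+170*np.array([np.cos(a),np.sin(a)])-k
    print((M[:2,:2].T@X).round(0),end=' ')
E
```

```text
0.09153106877166507 [629.92099462 276.74418665] [-132.18274419  -95.24434393]
[-2.  7.] [-3. 14.] [-4. 21.] [-4. 28.] [-5. 35.] [-5. 42.] [-4. 49.] [-4. 56.] [-3. 63.] [-2. 70.] [-1. 77.] [ 1. 84.] [ 3. 91.] [ 5. 97.] [  8. 104.] [ 11. 110.]
```

jog_arm([
  [[-0.002, 0.007, 0], -2, 0],
  [[-0.003, 0.014, 0], -4, 0],
  [[-0.004, 0.021, 0], -6, 0],
  [[-0.004, 0.028, 0], -8, 0],
  [[-0.005, 0.035, 0], -10, 0],
  [[-0.005, 0.042, 0], -12, 0],
  [[-0.004, 0.049, 0], -14, 0],
  [[-0.004, 0.056, 0], -16, 0],
  [[-0.003, 0.063, 0], -18, 0],
  [[-0.002, 0.07, 0], -20, 0],
  [[-0.001, 0.077, 0], -22, 0],
  [[0.001, 0.084, 0], -24, 0],
  [[0.003, 0.091, 0], -26, 0],
  [[0.005, 0.097, 0], -28, 0],
  [[0.008, 0.104, 0], -30, 0],
  [[0.011, 0.11, 0], -32, 0],
  [[0.011, 0.11, 0], -32, 0],
  [[0.011, 0.11, 0], -32, 0],
  [[0.011, 0.11, 0], -32, 0],
])

```text
t: 5.5
position: [613.4, 109.8, 115.9]
eef_rot: [-0.002, 0.685, 0.729, -0.001]
contact_force: [-16.3, 4.1, 15.4]
gripper_width: 21.3
gripper_force: 23.4
```

jog_arm([
  [[0, 0, 0], 0, 0.05],
  [[0, 0, 0], 0, 0.05],
  [[0, 0, 0], 0, 0.05],
  [[0, 0, 0], 0, 0.05],
  [[0, 0, -0.04], 0, 0.0854],
  [[0, 0, -0.08], 0, 0.0854],
  [[0, 0, -0.12], 0, 0.0854],
  [[0, 0, -0.16], 0, 0.0854],
  [[0, 0, -0.16], 0, 0.0854],
])

```text
t: 6.25
position: [619.7, 108.9, 282.8]
eef_rot: [0.003, 0.686, 0.728, 0.005]
contact_force: [0.7, 0.7, -0.4]
gripper_width: 85.2
gripper_force: 0.0
```

```bash
python3 - <<'E'
from h import *
t=get_image('top');s=get_image('scene');w=get_image('wrist')
a=cv2.resize(t['img'][120:220,100:300],None,fx=3,fy=3,interpolation=2)
b=cv2.resize(w['img'],(400,300))
o=np.zeros((600,800,3),np.uint8);o[:300,:600]=a;o[300:,:400]=b
o[300:600,400:800]=cv2.resize(s['img'][120:240,190:350],(400,300),interpolation=2)
cv2.imwrite('pics/e.png',o[:,:,::-1])
print(axes()[0]['position'],shift([500,-316,275]))
E
```

```text
[616.83371841 107.16735775 274.46707117] (array([-415.6, -141.5,   -0.5]), np.float64(93.4))
```

View pics/e.png

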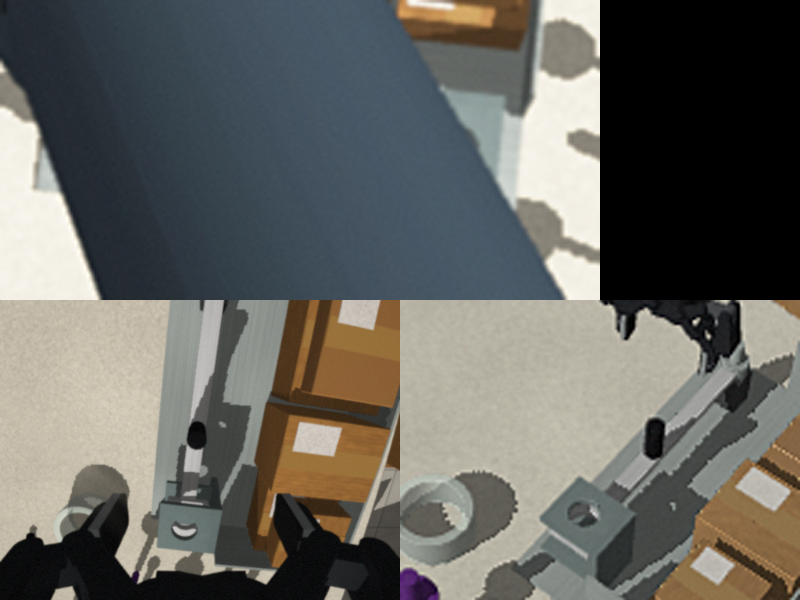

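The wrist and scene views show the bar shut, with its eye between the jaws: the hole shows at about (185,530) in the wrist panel and (583,513) in the scene panel. Next is the pin.

jog_arm([
  [[-0.42, -0.076, 0], 73, 0.0854],
  [[-0.42, -0.076, 0], 73, 0.0854],
  [[-0.42, -0.076, 0], 73, 0.0854],
  [[-0.42, -0.076, 0], 73, 0.0854],
  [[-0.42, -0.076, 0], 73, 0.0854],
  [[-0.42, -0.076, 0], 73, 0.0854],
  [[-0.42, -0.076, 0], 73, 0.0854],
  [[-0.42, -0.076, 0], 73, 0.0854],
  [[-0.42, -0.076, 0], 73, 0.0854],
  [[-0.42, -0.076, 0], 73, 0.0854],
  [[-0.42, -0.076, 0], 73, 0.0854],
  [[-0.42, -0.076, 0], 73, 0.0854],
  [[-0.42, -0.076, 0], 73, 0.0854],
  [[-0.42, -0.076, 0], 73, 0.0854],
  [[-0.42, -0.076, 0], 73, 0.0854],
  [[-0.42, -0.076, 0], 73, 0.0854],
])

```text
t: 7.73
position: [566.3, -314.7, 274.1]
eef_rot: [-0.0, 0.984, 0.178, -0.0]
contact_force: [0.1, 0.3, 0.3]
gripper_width: 85.4
gripper_force: 0.0
```

```bash
python3 - <<'E'
from h import *
w=get_image('wrist');save(w,'f.png')
s,M=axes();print(s['position'],s['joint_positions'].round(2))
for d in pinpoint(w,'pin')[:3]: print(np.round(d['centre'],1),d['confidence'],at_z(w,d['centre'],12).round(1))
for d in masks_of(w,'pin')[:3]: print(d['rect'],d['confidence'])
for X in([566,-317,113],[566,-317,158],[566,-317,47]):print(X,proj(w,X).round(1))
E
```

```text
[ 566.1739094  -314.98731359  274.2384289 ] [ 0.54  0.52 -0.18  1.48  0.1   1.15 -0.86]
[221.3  40.5] 0.94 [ 670.8 -233.4   12. ]
[159.5 167.4] 0.91 [ 509.1 -209.2   12. ]
[323.3  65. ] 0.83 [ 686.7 -348.1   12. ]
[174.6, 2.7, 71.5, 54.7] 0.91
[314.3, 26.7, 64.3, 67.8] 0.72
[100.1, 163.7, 65.3, 52.9] 0.64
[566, -317, 113] [259.6 177.1]
[566, -317, 158] [259.9 192.7]
[566, -317, 47] [259.2 161.1]
```

View pics/f.png

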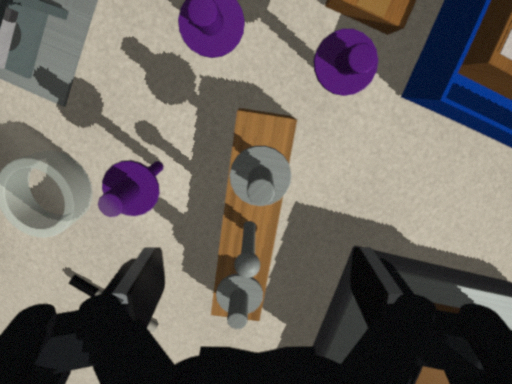

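The collar is at (261,176) and the grip top at (260,190), which match the predictions for the long pin at (566,-317). The near pin, at (240,295), is clearly lower. Next I'll grip the pin and lift it.

jog_arm([
  [[0, 0.001, 0.04], 0, 0.0854],
  [[0, 0.001, 0.08], 0, 0.0854],
  [[0, 0.001, 0.11], 0, 0.0854],
  [[0, 0.001, 0.134], 0, 0.0854],
  [[0, 0.001, 0.134], 0, 0.0854],
  [[0, 0.001, 0.134], 0, 0],
  [[0, 0.001, 0.134], 0, 0],
  [[0, 0.001, 0.134], 0, 0],
  [[0, 0.001, 0.134], 0, 0],
  [[0, 0.001, 0.134], 0, 0],
  [[0, 0.001, 0.134], 0, 0],
  [[0, 0.001, 0.134], 0, 0],
  [[0, 0.001, 0.134], 0, 0],
  [[0, 0.001, 0.134], 0, 0],
], newtons=50)

```text
t: 9.05
position: [566.8, -317.3, 141.7]
eef_rot: [0.001, 0.984, 0.177, 0.001]
contact_force: [-0.5, 0.1, 6.4]
gripper_width: 20.7
gripper_force: 48.5
```

jog_arm([
  [[0, 0, -0.01], 0, 0],
  [[0, 0, -0.025], 0, 0],
  [[0, 0, -0.045], 0, 0],
  [[0, 0, -0.07], 0, 0],
  [[0, 0, -0.1], 0, 0],
  [[0, 0, -0.135], 0, 0],
  [[0, 0, -0.16], 0, 0],
  [[0, 0, -0.165], 0, 0],
  [[0, 0, -0.165], 0, 0],
])

```text
t: 9.8
position: [566.7, -317.4, 307.8]
eef_rot: [0.001, 0.984, 0.177, 0.002]
contact_force: [-0.1, 0.3, -2.6]
gripper_width: 21.0
gripper_force: 49.3
```

```bash
python3 - <<'E'
from h import *
s,M=axes();print(s['position'],s['gripper_width'],s['gripper_force'],shift([602.5,-22,300]))
w=get_image('wrist');p=s['position']
t=get_image('scene')
for q in (w,t):
  for d in pinpoint(q,'pin')[:4]: print(np.round(d['centre'],1),round(d['confidence'],2))
  print('pred tip',proj(q,[p[0],p[1],p[2]-129.5]).round(1))
b=cv2.resize(w['img'],(400,300));c=cv2.resize(t['img'][200:350,100:300],(400,300))
cv2.imwrite('pics/g.png',np.hstack([b,c])[:,:,::-1])
E
```

```text
[ 566.70542783 -317.40820564  307.83755984] 20.958613533348416 49.347074031829834 (array([ 136.5, -264.4,    7.4]), np.float64(20.4))
[222.7  43.7] 0.95
[165.2 163.4] 0.83
[313.5  68.5] 0.77
[257.6 187. ] 0.69
pred tip [256.6 186.7]
[199.  255.7] 0.95
[241.2 297.6] 0.87
[182.5 271.4] 0.86
[218.4 329.8] 0.59
pred tip [181.5 269. ]
```

View pics/g.png

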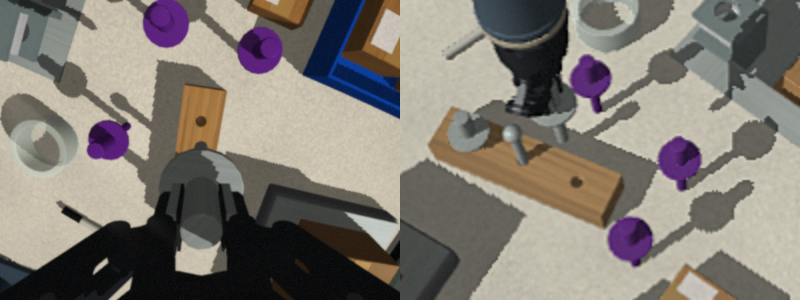

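The pin hangs upright in the jaws. The tip shows at about (257,187) in the wrist image, as predicted, and its socket is now empty. Next I'll move it near the keeper and measure.

jog_arm([
  [[0.017, -0.066, 0], 0, 0],
  [[0.034, -0.132, 0], 0, 0],
  [[0.045, -0.17, 0], 0, 0],
  [[0.054, -0.205, 0], 0, 0],
  [[0.06, -0.235, 0], 0, 0],
  [[0.065, -0.255, 0], 0, 0],
  [[0.066, -0.264, 0], 0, 0],
  [[0.066, -0.264, 0], 0, 0],
  [[0.066, -0.264, 0], 0, 0],
  [[0.066, -0.264, 0], 0, 0],
  [[0.066, -0.264, 0], 0, 0],
])

```text
t: 10.92
position: [535.9, -48.4, 304.6]
eef_rot: [0.0, 0.984, 0.176, -0.001]
contact_force: [0.3, 1.0, -2.4]
gripper_width: 21.1
gripper_force: 49.6
```

```bash
python3 - <<'E'
from h import *
s,M=axes();p=s['position'];print(p)
w=get_image('wrist');t=get_image('top');c=get_image('scene');save(w,'h.png')
for n,q in (('w',w),('t',t),('s',c)):
  print(n,[(np.round(d['centre'],1).tolist(),round(d['confidence'],2)) for d in pinpoint(q,'pin')[:4]],'pred tip',proj(q,[p[0],p[1],p[2]-129.5]).round(1))
  for d in pinpoint(q,'keeper')[:1]: print('keeper',np.round(d['centre'],1),round(d['confidence'],2),at_z(q,d['centre'],110).round(1))
E
```

```text
[535.87961541 -48.35667079 304.5851394 ]
w [([256.7, 188.0], 0.94), ([427.3, 101.7], 0.89), ([356.1, 207.2], 0.85), ([502.4, 120.1], 0.65)] pred tip [257.1 186.1]
keeper [252.6  87.4] 0.8 [605.8 -18.  110. ]
t [] pred tip [265.2 194.5]
keeper [254.6 166.7] 0.86 [607.4 -26.  110. ]
s [([217.8, 332.1], 0.95), ([200.3, 254.3], 0.68), ([237.8, 187.5], 0.67), ([242.7, 295.9], 0.66)] pred tip [236.4 186.9]
keeper [263.6 207.6] 0.72 [609.8 -27.9 110. ]
```

View pics/h.png

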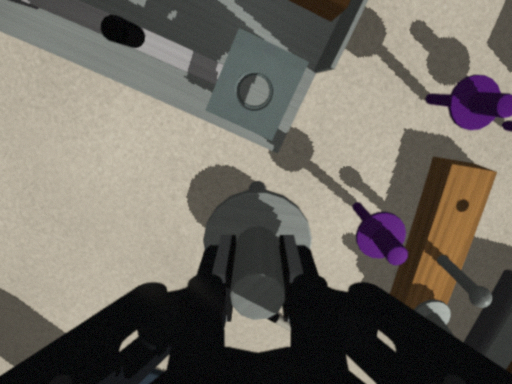

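The wrist view shows the jaw hole centred near (255,91), and the pin tip just ahead of the collar at (257,187). I'll convert the hole's pixel myself, using its dark outline.

```bash
python3 - <<'E'
from h import *
s,M=axes();p=s['position']
w=get_image('wrist');c=get_image('scene')
for uv in((255,91.5),(254.5,91)): print(at_z(w,uv,110).round(1))
# fit: project circle r17 at z110 and compare with plate/hole gradient
for n,q,z,f in(('w',w,110,4),('s',c,110,6)):
  g=cv2.GaussianBlur(cv2.cvtColor(q['img'],cv2.COLOR_RGB2GRAY).astype(np.float32),(0,0),.7)
  best=[]
  th=np.linspace(0,2*np.pi,48,endpoint=False)
  for x in np.arange(592,616,1.):
    for y in np.arange(-36,-8,1.):
      v=0
      def smp(r):
        P=np.array([proj(q,[x+r*np.cos(a),y+r*np.sin(a),z]) for a in th]).astype(np.float32)
        return cv2.remap(g,P[:,0].reshape(-1,1),P[:,1].reshape(-1,1),1).ravel()
      o=smp(20);i=smp(14)
      best.append((np.minimum(abs(o-i),40).mean()-1.*o.std(),x,y))
  best.sort(reverse=True);print(n,[tuple(np.round(b,1)) for b in best[:5]])
E
```

```text
[603.4 -19.7 110. ]
[603.7 -19.1 110. ]
w [(np.float64(26.9), np.float64(601.0), np.float64(-20.0)), (np.float64(26.9), np.float64(601.0), np.float64(-21.0)), (np.float64(26.8), np.float64(601.0), np.float64(-22.0)), (np.float64(26.5), np.float64(602.0), np.float64(-19.0)), (np.float64(26.3), np.float64(602.0), np.float64(-22.0))]
s [(np.float64(21.8), np.float64(604.0), np.float64(-22.0)), (np.float64(21.7), np.float64(603.0), np.float64(-22.0)), (np.float64(21.4), np.float64(603.0), np.float64(-23.0)), (np.float64(21.3), np.float64(604.0), np.float64(-23.0)), (np.float64(20.5), np.float64(604.0), np.float64(-21.0))]
```

jog_arm([
  [[0.025, -0.001, 0], 0, 0],
  [[0.05, -0.002, 0], 0, 0],
  [[0.072, -0.002, 0], 0, 0],
  [[0.072, -0.002, 0], 0, 0],
  [[0.072, -0.002, 0.015], 0, 0],
  [[0.072, -0.002, 0.03], 0, 0],
  [[0.072, -0.002, 0.045], 0, 0],
  [[0.072, -0.002, 0.055], 0, 0],
  [[0.072, -0.002, 0.065], 0, 0],
  [[0.072, -0.002, 0.075], 0, 0],
  [[0.072, -0.002, 0.085], 0, 0],
  [[0.072, -0.002, 0.085], 0, 0],
])

```text
t: 12.47
position: [601.9, -19.9, 218.3]
eef_rot: [-0.0, 0.984, 0.177, -0.001]
contact_force: [-0.5, 0.5, -2.9]
gripper_width: 20.7
gripper_force: 49.6
```

jog_arm([
  [[0, 0.001, 0.008], 0, 0],
  [[0, 0.001, 0.016], 0, 0],
  [[0, 0.001, 0.024], 0, 0],
  [[0, 0.001, 0.032], 0, 0],
  [[0, 0.001, 0.04], 0, 0],
  [[0, 0.001, 0.048], 0, 0],
  [[0, 0.001, 0.056], 0, 0],
  [[0, 0.001, 0.064], 0, 0],
  [[0, 0.001, 0.07], 0, 0],
  [[0, 0.001, 0.072], 0, 0],
  [[0, 0.001, 0.072], 0, 0],
  [[0, 0.001, 0.072], 0, 0],
])

```text
t: 13.47
position: [603.3, -20.7, 148.4]
eef_rot: [-0.0, 0.984, 0.177, 0.0]
contact_force: [0.5, -0.2, -1.3]
gripper_width: 20.8
gripper_force: 49.6
```

jog_arm([
  [[0, 0, 0.001], 0, 0],
  [[0, 0, 0.002], 0, 0],
  [[0, 0, 0.003], 0, 0],
  [[0, 0, 0.003], 0, 0],
  [[0, 0, 0.003], 0, 0],
])

```text
t: 13.88
position: [603.1, -20.7, 145.3]
eef_rot: [0.0, 0.984, 0.177, 0.0]
contact_force: [-0.4, 0.4, -2.4]
gripper_width: 20.6
gripper_force: 49.6
```

Almost seated. I'll release, pause, then rise clear.

jog_arm([
  [[0, 0, 0], 0, 0.03],
  [[0, 0, 0], 0, 0.04],
  [[0, 0, 0], 0, 0.05],
  [[0, 0, 0], 0, 0.06],
  [[0, 0, 0], 0, 0.06],
  [[0, 0, 0], 0, 0.06],
  [[0, 0, -0.02], 0, 0.06],
  [[0, 0, -0.05], 0, 0.06],
  [[0, 0, -0.09], 0, 0.06],
  [[0, 0, -0.12], 0, 0.06],
  [[0, 0, -0.14], 0, 0.06],
  [[-0.04, 0, -0.14], 0, 0.06],
  [[-0.08, 0, -0.14], 0, 0.06],
  [[-0.08, 0, -0.14], 0, 0.06],
  [[-0.08, 0, -0.14], 0, 0.06],
])

```text
t: 15.13
position: [526.4, -49.7, 285.8]
eef_rot: [0.0, 0.984, 0.176, -0.0]
contact_force: [0.5, -1.0, -0.1]
gripper_width: 60.1
gripper_force: 0.0
```

```bash
python3 - <<'E'
from h import *
w=get_image('wrist');t=get_image('scene')
print(observe()['position'],observe()['contact_force'])
for n,q in (('w',w),('s',t)):
  print(n,[np.round(d['centre'],1).tolist() for d in pinpoint(q,'pin')[:4]],[proj(q,[603,-21,z]).round(1).tolist() for z in (15,116,161)])
b=cv2.resize(w['img'],(400,300));c=cv2.resize(t['img'][140:260,190:350],(400,300),interpolation=2)
cv2.imwrite('pics/i.png',np.hstack([b,c])[:,:,::-1])
E
```

```text
[528.90138435 -48.3544053  285.75412225] [ 0.63037856 -0.4722782  -0.03176998]
w [[256.4, 80.7], [437.2, 90.9], [363.6, 204.2]] [[256.6, 82.4], [256.6, 80.7], [256.5, 79.5]]
s [[214.2, 332.8], [238.6, 292.2], [263.4, 223.5], [198.8, 257.7]] [[262.8, 221.8], [263.0, 203.5], [263.1, 194.6]]
```

View pics/i.png

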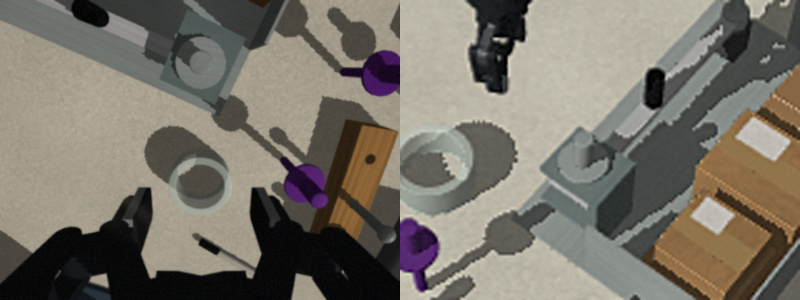

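The collar lies flat on the upper jaw, at (200,62) in the wrist panel and (583,155) in the scene panel. The pin is upright where predicted, the bar is shut and the gripper is clear.

```bash
python3 -c "
from h import *
print(env.finish_job())"
```

```text
the job is handed in; nothing more can be done
None
```

I swung the bar shut and dropped the long pin through all three holes. It stands upright with its collar on the upper jaw and the gripper clear; I handed the job in at about 15 s, and no verdict was returned.

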